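# Load the paint test board under the inspection lamp and switch the lamp on

### The arm

A 7-joint arm with a two-finger parallel gripper is mounted at the origin on a cart in front of the work surface, level with it; the furniture and walls round the work are solid. World frame = base frame: x ahead of the robot, y to its left, z up, the work surface at z = 0. Lengths are in m, angles in rad, forces in N, time in s.
With the tool pointing down it reaches from about 0.425 to 0.875 m from the base axis. Payload 4.7 kg.
Tool frame: the origin (TCP) lies between the finger pads; the fingertips stand 14 mm ahead of it and the grasp point (between the pads) lies 5 mm behind it; z points along the fingers, y is the line along which they close (so a half turn about z gives the same grasp; the last joint's range is limited). The gripper opens to 87 mm and grips with 3 to 60 N. Pads are 19 mm wide; open, the fingers measure 117 mm over their backs; the gripper's body (75 mm by 190 mm) begins 51 mm behind the grasp point.
Start: joints at [-1.197, 0.321, -0.07, 1.45, 0.023, 1.371, -0.057], TCP at [0.229, 0.608, 0.237] pointing down, gripper open.
Joint ranges: [-2.86, 2.86], [-0.3, 2.09], [-1.38, 1.24], [0.06, 2.45], [-1.56, 4.7], [0.09, 2.05], [-2.69, 2.69]. Speed limits (rad/s): [2.57, 2.57, 3.14, 3.14, 3.14, 3.14, 3.14].

### API

Orientations are given as a rotation vector (axis times angle).
In Python, from bench import get_state, get_image, camera_params, close_job gives the robot as it stands. The module is installed in compiled form; this text tells all that it offers.
- The arm moves only by the tool arm_command, never from a script. Its argument "motion" is a list of rows, each a list of 5 numbers: the finger opening in mm, from 0 to 87, then the shift along the tool's x, y, z in mm, then the turn about the tool's z in degrees. In form: [[gripper, x, y, z, spin], ...]. A call has 1 to 5 rows; each row is the pose to reach, as a shift and turn from the pose commanded when the call began, along the tool's axes at that moment; what a row does not reach only later rows make up. A row lasts 1/12 s, in which the tool goes at most 41.7 mm and 7.16 degrees, less where a joint would pass 70% of its speed; a pose out of reach is approached as far as the arm can. A call with a gripper value outside its range is refused whole. The fingers move at their own pace and stop on an object; "newtons" is the grip in N (left out, the last holds). Time passes only in rows, so rows that repeat a pose let the fingers close. It gives the time, the measured TCP pose, the force, the opening and the grip force at its end, in the units of the state.
- get_state(): the state, without advancing time (a new reading comes with each control period).
- get_image(name): name is "side" or "top" or "wrist"; returns (picture, depth): 384x512x3 uint8, red, green, blue; 384x512 float32, m along the optical axis (not along the pixel's ray), 0 where there is no reading.
- camera_params(name): a dict with "intrinsics" (3x3 intrinsics, pixels), "D" ([k1, k2, p1, p2, k3] as OpenCV has them; the pictures are not rectified), "extrinsics" (4x4, takes a point from camera to world coordinates). Camera axes: x right, y down, z forward; pixel columns grow to the right and rows downward; lengths in m; the calibration is good to about 2 mm. A picture is of the moment at which its call begins: read the wrist's pose just before it. camera_params takes no time and is no camera call; for the wrist camera it gives the pose at the moment of the call.
- close_job(): hands the job in; it is judged then, once.
The state is a dict: "time": time; "joint_positions": joint angles; "qd": joint speeds; "joint_torque": joint torques, N m; "position": TCP position; "tool_rot": TCP orientation; "ft_force": force on the tool from outside, world axes, zero at the start; "torque": the same for the moment, N m; "grip_width": opening from 0.0 (shut) to 1.0 (fully open); "grip_force": force on a finger pad.
Only numpy, scipy, OpenCV 4.12 (cv2) and the standard library are available. Lean on these libraries where they do the work, as an engineer would, in place of code of your own. Each camera call takes 0.05 s, during which the arm holds its last target. There are 200 camera calls.

### The job

Slide the wooden board carrying the paint swatches fully home into the grey guide under the white lamp canopy, until it meets the stop at the back. Then switch the lamp on by pushing the red toggle lever on the grey switch box over, away from you, until it snaps across. Leave the brown bottle, the tape roll and the grey tub where they stand.

Things in the scene. Friction and masses are not known exactly. Their poses are not given: they have to be found in the camera images.
- canopy: White lamp canopy, fixed. Origin on the table, +x to its back, z up. Roof x -60..+105 mm, y +-205, underside 320 mm up, top 345; carried only by a back panel (front face x = +93), open at front and sides: reach under it with a tilted tool. One bay beside the guide (about x -28, y +-145) holds the switch box, the other the brown bottle; which is which varies.
- guide_stop (a point): Middle of the front face of the grey stop bar (14 mm high) that ends the guide, at table height; axes as the canopy, of which it lies 30 mm along +x. Two grey rails, 14 mm high, inner faces at y = +-69 mm, run from the stop 110 mm to the front (-x), then flare to y = +-80 at 139 mm. With the board home its origin is 50 mm in front of this point, y = 0 (+-4 play), axes parallel.
- sample_board: Loose wooden board 100 (x) x 130 (y) x 10 mm, 0.25 to 0.5 kg, with colour swatches and along its front edge an upright dark grip, 12 mm thick (x -50..-38), 70 mm wide, top 50 mm above the table. Origin: centre of underside, +x to the rear edge. Starts in front of the guide with 90 to 110 mm to slide, up to 8 mm and 0.1 rad out of line. Takes 3 to 6 N to slide, more to start.
- switch_box: Grey box, fixed to the table under the roof: 95 (x) x 76 (y) x 45 mm, black top plate with the red toggle lever. Origin at the centre of its underside, z up. Its +x is the way the lever must be pushed; it is turned up to 0.25 rad (plus the canopy's own turn, up to 0.1) from straight away from the robot.
- toggle_knob (a point): Centre of the red ball (23 mm diameter) on the toggle lever, a 12 mm round bar. The pivot is 47 mm above the table at the switch box's x = 0, y = 0, its axle along y; the ball's centre is 55 mm from it. Off: ball 26 mm in front of the pivot (box x = -26), 95 mm above the table. On: 26 mm behind it.
- toggle (a joint): Angle of the red toggle lever: 0 rad = off (leans to the box's -x, towards the robot), 0.5 = upright, 1.0 = on (leans to +x). An over-centre spring holds it at either end; it takes about 5 N at the ball to start, nothing at upright, and past upright it snaps over by itself.
- amber_bottle: Brown bottle with a black cap, 70 mm diameter, 142 mm high, loose, under the canopy in the bay without the switch box. Origin at the centre of its underside.
- tape_roll: Roll of white tape, 62 mm diameter, 48 mm high, loose, on the table to the left of the canopy's front. Origin at the centre of its underside.
- grey_tub: Grey plastic tub, 70 mm diameter, 80 mm high, loose, to the left of the canopy. Origin at the centre of its underside.

How it is judged:
On the way, in this order (a step that is already met when the one before it is completed fails the run):
1. the sample board is home against the stop of the guide while the lamp is still off (x of sample_board in the frame of canopy above -0.026 m and y of sample_board in the frame of canopy between -0.01 and 0.01 m and height (world z) of sample_board below 0.005 m and value of joint toggle below 0.3 rad), for 0.2 s.
2. the toggle has snapped over to on (value of joint toggle above 0.9 rad), for 0.2 s.
At the end, for the whole second after the job is handed in: The sample board lies flat in the guide, within 6 mm of the stop, within 10 mm of the guide's centre line and parallel to it within 0.08 rad, at rest, and the toggle stands at on (above 0.9 rad) (value of joint toggle above 0.9 rad and x of sample_board in the frame of canopy between -0.026 and -0.014 m and y of sample_board in the frame of canopy between -0.01 and 0.01 m and angle between the x axis of sample_board and the x axis of canopy, either way round below 0.08 rad and height (world z) of sample_board below 0.005 m and angle between sample_board's own z axis and vertical below 0.06 rad and linear speed of sample_board below 0.02 m/s); the robot touches nothing.
It fails at once if the brown bottle is shifted by more than 30 mm or tipped (distance of amber_bottle from where it was at the start of the episode above 0.03 m or angle between amber_bottle's own z axis and vertical above 0.4 rad).
It fails at once if the tape roll or the grey tub is shifted by more than 30 mm (distance of any of tape_roll, grey_tub from where it was at the start of the episode above 0.03 m).
It also fails if it takes over 48 s, if anything falls off the work surface, if the arm or the gripper's body presses on something with over 40 N, if the wrist force passes 120 N, or if a joint passes its speed limit or range.

## Working session

There is one attempt and no reset: what is moved stays moved. The work goes in short steps, Python scripts to look and compute and a tool call to move; the robot and the scene stay as the last step left them, time stands still between calls to the robot, and variables do not carry over. Pictures are saved under pics/ and viewed, at most 10 in all, crops included, and the job is handed in when it is done.

Besides the shell and the picture viewer there is one more tool, called after ">>>" by a JSON object that holds its "api" and its "payload". arm_command: Moves the arm, as the interface text tells. Its arguments: {"type":"object","properties":{"motion":{"type":"array"},"newtons":{"type":"number"}},"required":["motion"]}

```bash
mkdir -p pics; ls; python3 - <<'E'
from bench import *
import cv2,numpy as np,pickle
d={}
for n in("side","top"):
    p=camera_params(n);im,dep=get_image(n);d[n]=(p,im,dep);cv2.imwrite(f"pics/{n}0.png",im[...,::-1])
    print(n,np.round(p["intrinsics"],1).tolist(),p["D"],np.round(p["extrinsics"],3).tolist())
pickle.dump(d,open("d0.pkl","wb"))
s=get_state();print(s)
E
```

```text
pics
side [[423.5, 0.0, 254.3], [0.0, 423.5, 182.7], [0.0, 0.0, 1.0]] [-0.16063364  0.          0.          0.          0.        ] [[0.827, -0.397, 0.398, 0.202], [-0.562, -0.559, 0.61, -0.411], [-0.02, -0.728, -0.685, 0.734], [0.0, 0.0, 0.0, 1.0]]
top [[483.2, 0.0, 256.1], [0.0, 483.2, 194.4], [0.0, 0.0, 1.0]] [-0.20099018  0.          0.          0.          0.        ] [[0.426, -0.859, 0.285, 0.241], [-0.905, -0.404, 0.135, 0.014], [-0.001, -0.316, -0.949, 1.346], [0.0, 0.0, 0.0, 1.0]]
{'time': 0.1, 'joint_positions': array([-1.19688186,  0.32175   , -0.07008318,  1.45155155,  0.02256077,
        1.37077447, -0.05688569]), 'qd': array([-2.19497629e-04, -2.55338652e-03, -9.52964113e-04, -4.11312695e-04,
        1.19017058e-04,  1.10808569e-03,  7.23950818e-05]), 'joint_torque': array([ 1.75312307e-04, -4.92570949e+01, -4.05628402e-01, -3.13396418e+01,
       -6.39804220e-02,  3.95458750e-02,  4.51779124e-05]), 'position': array([0.22873414, 0.6079297 , 0.23557082]), 'tool_rot': array([-5.62055494e-01, -3.09064998e+00,  2.63643850e-03]), 'ft_force': array([ 0.24499356, -0.54546027, -0.16676296]), 'torque': array([ 0.06004515,  0.07180729, -0.01279471]), 'grip_force': 0.0, 'grip_width': 0.9983412401975257}
```

View pics/side0.png

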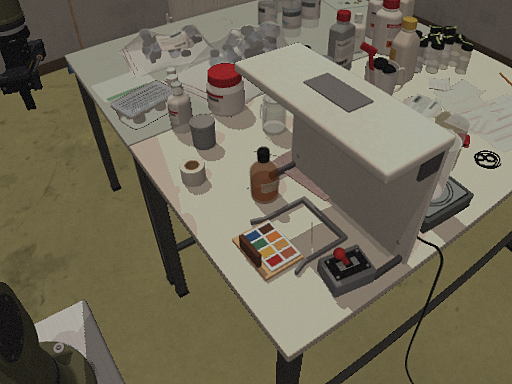

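View pics/top0.png

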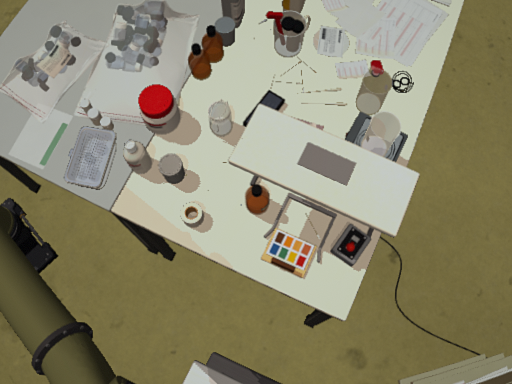

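The side picture shows the board at about (268,247), the grip at (250,248), the toggle ball at (341,254), the bottle at (264,175), the tape at (193,173) and the tub at (203,130). In the top picture the board is at (290,252), the red ball at (351,246) and the roof's corners at about (255,108), (418,172), (398,233) and (230,160).

```bash
cat > h.py <<'E'
import numpy as np,cv2
def cloud(p,dep):
    h,w=dep.shape;u,v=np.meshgrid(np.arange(w),np.arange(h))
    n=cv2.undistortPoints(np.stack([u,v],-1).reshape(-1,1,2).astype(np.float64),p["intrinsics"],np.array(p["D"])).reshape(h,w,2)
    P=np.dstack([n,np.ones((h,w))])*dep[...,None]
    T=p["extrinsics"];X=P@T[:3,:3].T+T[:3,3];X[dep<=0]=np.nan
    return X
def rays(p,uv):
    n=cv2.undistortPoints(np.array(uv,float).reshape(-1,1,2),p["intrinsics"],np.array(p["D"])).reshape(-1,2)
    T=p["extrinsics"];return T[:3,3],np.c_[n,np.ones(len(n))]@T[:3,:3].T
def onplane(p,uv,z):
    o,d=rays(p,uv);return o+d*((z-o[2])/d[:,2])[:,None]
def tri(o1,d1,o2,d2):
    A=np.c_[d1,-d2];t=np.linalg.lstsq(A,o2-o1,rcond=None)[0];a=o1+t[0]*d1;b=o2+t[1]*d2;return (a+b)/2,np.linalg.norm(a-b)
def big(m):
    n,l,s,c=cv2.connectedComponentsWithStats(m.astype(np.uint8));i=1+s[1:,4].argmax();return l==i
E
python3 - <<'E'
from h import *
import pickle
d=pickle.load(open("d0.pkl","rb"))
R={}
for n in d:
    p,im,dep=d[n];X=cloud(p,dep);z=X[...,2];print("==",n)
    hsv=cv2.cvtColor(im,cv2.COLOR_RGB2HSV);H,S,V=cv2.split(hsv)
    near=(X[...,0]>.3)&(X[...,0]<.9)&(X[...,1]>-.45)&(X[...,1]<.5)
    def rect(m,name):
        m=big(m);r=cv2.minAreaRect(X[m][:,:2].astype(np.float32)*1000);print(name,m.sum(),np.round(r[0]),np.round(r[1]),round(r[2],1),"z",np.round(np.median(z[m])*1000),np.round(cv2.boxPoints(r)).tolist());return m
    rect((abs(z-.345)<.012)&(X[...,1]<.5)&(X[...,0]>.3),"roof")
    m=rect(near&(z>.003)&(z<.02)&(S>80),"board")
    rect(near&(z>.035)&(z<.055)&(V<120)&(X[...,1]<.0),"box/grip?")
    m=rect(near&(S>150)&((H<8)|(H>172))&(z>.07)&(z<.13),"ball");v,u=np.nonzero(m);R[n]=rays(p,[[u.mean(),v.mean()]]);print(u.mean(),v.mean(),np.median(X[m],0))
    rect(near&(z>.008)&(z<.022)&(S<60)&(V<170),"rails")
    rect(near&(abs(z-.048)<.008)&(S<60)&(X[...,1]>.1),"tape")
    rect(near&(z>.12)&(z<.16),"bottle cap")
    rect((abs(z-.08)<.008)&(X[...,1]>.2)&(X[...,1]<.5)&(X[...,0]>.45)&(X[...,0]<.8),"tub")
print(tri(R["side"][0],R["side"][1][0],R["top"][0],R["top"][1][0]))
E
```

```text
== side
roof 12666 [671.  46.] [410. 168.] 89.6 z 343.0 [[586.0, -158.0], [754.0, -160.0], [757.0, 250.0], [589.0, 251.0]]
board 458 [530.  49.] [100. 132.] 0.0 z 10.0 [[480.0, 115.0], [481.0, -17.0], [580.0, -17.0], [580.0, 115.0]]
box/grip? 1417 [618. -99.] [76. 97.] 79.0 z 47.0 [[563.0, -128.0], [658.0, -146.0], [672.0, -71.0], [577.0, -53.0]]
ball 131 [595. -99.] [18. 31.] 54.8 z 101.0 [[578.0, -97.0], [603.0, -115.0], [613.0, -100.0], [588.0, -82.0]]
340.03053435114504 254.22137404580153 [ 0.59169329 -0.09948689  0.10113408]
rails 1073 [661.  54.] [413. 185.] 89.0 z 16.0 [[565.0, -151.0], [750.0, -154.0], [757.0, 259.0], [572.0, 263.0]]
tape 258 [509. 343.] [62. 62.] 83.7 z 49.0 [[475.0, 315.0], [536.0, 308.0], [543.0, 370.0], [481.0, 377.0]]
bottle cap 2058 [744.  46.] [ 12. 399.] 0.2 z 140.0 [[737.0, 245.0], [739.0, -154.0], [751.0, -154.0], [749.0, 245.0]]
tub 334 [602. 456.] [69. 66.] 23.9 z 78.0 [[557.0, 472.0], [584.0, 412.0], [647.0, 440.0], [620.0, 500.0]]
== top
roof 12160 [670.  45.] [411. 168.] 89.3 z 341.0 [[583.0, -159.0], [751.0, -162.0], [757.0, 249.0], [589.0, 25
[... 240 characters left out ...]
594. -98.] [21. 27.] 40.2 z 102.0 [[577.0, -95.0], [595.0, -115.0], [611.0, -102.0], [593.0, -81.0]]
350.18333333333334 246.33333333333334 [ 0.59070944 -0.09536486  0.10232647]
rails 465 [614.  46.] [171. 150.] 89.4 z 12.0 [[538.0, -39.0], [689.0, -41.0], [690.0, 130.0], [540.0, 132.0]]
tape 233 [505. 342.] [61. 62.] 5.2 z 46.0 [[473.0, 370.0], [478.0, 308.0], [538.0, 314.0], [533.0, 375.0]]
bottle cap 178 [885. -53.] [76. 29.] 89.7 z 140.0 [[870.0, -91.0], [899.0, -91.0], [900.0, -15.0], [871.0, -14.0]]
tub 415 [602. 456.] [71. 65.] 29.3 z 77.0 [[555.0, 467.0], [587.0, 410.0], [649.0, 444.0], [617.0, 501.0]]
(array([ 0.5933369 , -0.09655826,  0.09478817]), np.float64(0.0015973372522629773))
```

```bash
python3 - <<'E'
from h import *
import pickle
d=pickle.load(open("d0.pkl","rb"))
tcp=np.array([.229,.608,.236]);y=np.array([.352,.936,0]);x=np.array([-.936,.352,0])
for n in d:
    p,im,dep=d[n];X=cloud(p,dep).reshape(-1,3)-tcp
    X=X[(np.hypot(X[:,0],X[:,1])<.2)&(X[:,2]>-.03)]
    print(n,len(X))
    for a in np.arange(-.03,.42,.03):
        q=X[(X[:,2]>=a)&(X[:,2]<a+.03)]
        if len(q)>5: print(round(a,2),len(q),"tx",np.round([(q@x).min(),(q@x).max()],3),"ty",np.round([(q@y).min(),(q@y).max()],3))
s=d["side"][1]
cv2.imwrite("pics/grip.png",cv2.resize(s[0:150,0:130,::-1],None,fx=4,fy=4,interpolation=cv2.INTER_CUBIC))
E
```

```text
side 3255
-0.03 92 tx [-0.013  0.011] ty [-0.056  0.052]
0.0 150 tx [-0.013  0.01 ] ty [-0.058  0.057]
0.03 138 tx [-0.037  0.036] ty [-0.089  0.084]
0.06 617 tx [-0.041  0.038] ty [-0.096  0.096]
0.09 803 tx [-0.039  0.033] ty [-0.097  0.098]
0.12 324 tx [-0.039  0.022] ty [-0.052  0.015]
0.15 473 tx [-0.039  0.021] ty [-0.052  0.023]
0.18 337 tx [-0.04   0.011] ty [-0.041  0.016]
0.21 283 tx [-0.038  0.001] ty [-0.038  0.006]
0.24 38 tx [-0.029 -0.009] ty [-0.038 -0.018]
top 2259
0.03 36 tx [-0.037  0.026] ty [-0.09   0.079]
0.06 335 tx [-0.038  0.024] ty [-0.098  0.088]
0.09 660 tx [-0.038  0.017] ty [-0.098  0.094]
0.12 124 tx [-0.038  0.008] ty [-0.055  0.008]
0.15 304 tx [-0.037  0.004] ty [-0.053  0.011]
0.18 172 tx [-0.037 -0.006] ty [-0.038  0.017]
0.21 132 tx [-0.036 -0.011] ty [-0.037  0.008]
0.24 42 tx [-0.035 -0.019] ty [-0.032 -0.005]
0.36 56 tx [-0.051 -0.046] ty [-0.185 -0.107]
0.39 281 tx [-0.052 -0.036] ty [-0.195 -0.127]
```

View pics/grip.png

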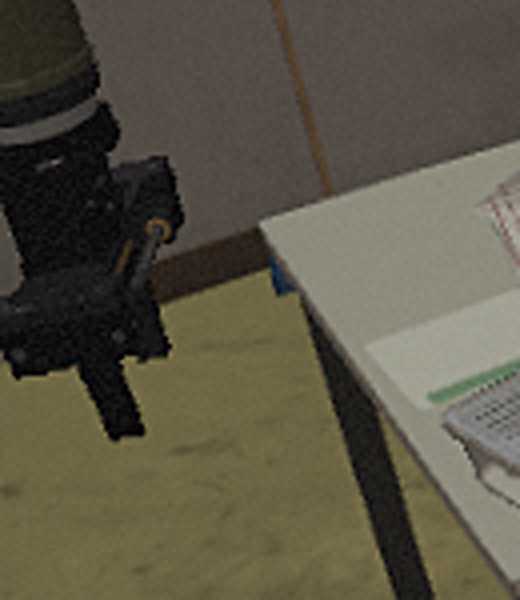

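The crop shows the gripper body at the crop's (80,320), its fingers down to (125,435), and a narrower neck above it. The body reaches 97 mm along tool y, which is enough to work under the roof with a vertical tool.

>>> {"api": "arm_command", "payload": {"motion": [[87, -27, -30, 0, 6.9], [60, -54, -60, 0, 13.9], [40, -81, -90, 0, 20.8], [20, -108, -119, 0, 27.8], [0, -135, -149, 0, 34.7]], "newtons": 40}}

```text
time: 0.52
position: [0.3031, 0.4193, 0.236]
tool_rot: [-1.466, -2.778, 0.001]
ft_force: [0.3, -0.1, -0.3]
grip_width: 0.782
grip_force: 0.0
```

>>> {"api": "arm_command", "payload": {"motion": [[0, -39, -9, 0, 7], [0, -78, -18, 0, 14], [0, -117, -27, 0, 21], [0, -156, -36, 0, 28], [0, -196, -46, 0, 35.3]]}}

```text
time: 0.93
position: [0.3766, 0.2322, 0.2363]
tool_rot: [-2.237, -2.206, -0.0]
ft_force: [0.8, 0.2, 0.2]
grip_width: 0.403
grip_force: 0.0
```

>>> {"api": "arm_command", "payload": {"motion": [[0, -37, 15, 0, 0], [0, -74, 30, 0, 0], [0, -111, 45, 0, 0], [0, -148, 60, 0, 0], [0, -187, 74, 0, 0]]}}

```text
time: 1.35
position: [0.449, 0.0448, 0.2364]
tool_rot: [-2.23, -2.213, -0.001]
ft_force: [1.7, 0.1, 0.2]
grip_width: 0.043
grip_force: 0.0
```

>>> {"api": "arm_command", "payload": {"motion": [[0, 0, 0, 0, 0], [0, 0, 0, 0, 0], [0, 0, 0, 0, 0]]}}

```text
time: 1.6
position: [0.4485, 0.0469, 0.2363]
tool_rot: [-2.23, -2.211, 0.0]
ft_force: [-0.4, -0.2, -0.4]
grip_width: 0.005
grip_force: 0.0
```

>>> {"api": "arm_command", "payload": {"motion": [[0, 0, 0, 40, 0], [0, 0, 0, 80, 0], [0, 0, 0, 120, 0], [0, 0, 0, 150, 0], [0, 0, 0, 180, 0]]}}

```text
time: 2.02
position: [0.4476, 0.0483, 0.0545]
tool_rot: [-2.226, -2.215, 0.001]
ft_force: [0.6, 0.5, -0.3]
grip_width: 0.007
grip_force: 0.0
```

>>> {"api": "arm_command", "payload": {"motion": [[0, 0, 0, 15, 0], [0, 0, 0, 28, 0], [0, 0, 0, 28, 0]]}}

```text
time: 2.27
position: [0.446, 0.0477, 0.0257]
tool_rot: [-2.225, -2.214, 0.009]
ft_force: [-1.0, -0.5, 0.0]
grip_width: 0.001
grip_force: 0.0
```

```bash
python3 - <<'E'
from bench import *
import cv2
s=get_state();print(s["position"],s["ft_force"],s["joint_positions"])
a=get_image("side")[0][180:300,200:400];b=get_image("wrist")[0]
cv2.imwrite("pics/c1.png",cv2.vconcat([cv2.resize(a,(512,307)),cv2.resize(b,(384,288)) if 0 else cv2.resize(b,(512,290))])[...,::-1])
E
```

```text
[0.44595456 0.04774815 0.02573102] [-1.03430738 -0.49606138  0.0490379 ] [-0.67814903  0.13265692  0.54018518  2.1663828  -0.08799456  0.86933375
 -0.08954594]
```

View pics/c1.png

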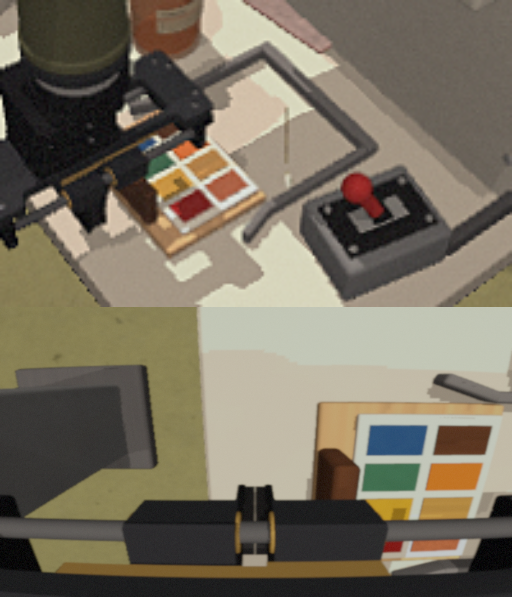

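The upper crop shows the closed fingers standing in front of the dark grip, with the board straight ahead of the guide. The wrist view at bottom shows the grip's edge at (335,475), right of the fingers at (255,510).

>>> {"api": "arm_command", "payload": {"motion": [[87, 0, 0, 0, 0], [87, 0, 0, 0, 0], [87, 0, 0, 0, 0], [87, 0, 0, 0, 0], [87, 0, 0, 0, 0]]}}

```text
time: 2.78
position: [0.4493, 0.0466, 0.0291]
tool_rot: [2.23, 2.212, 0.002]
ft_force: [0.2, 0.0, 0.5]
grip_width: 0.295
grip_force: 0.0
```

>>> {"api": "arm_command", "payload": {"motion": [[87, 0, 0, 0, 0], [87, 0, 0, 0, 0], [87, 0, 0, 0, 0], [87, 0, 0, 0, 0], [87, 0, 0, 0, 0]]}}

```text
time: 3.2
position: [0.4483, 0.0464, 0.0284]
tool_rot: [-2.23, -2.212, 0.001]
ft_force: [-3.2, -0.9, 2.3]
grip_width: 0.678
grip_force: 2.1
```

```bash
cat > chk.py <<'E'
from bench import *
from h import *
import sys
s=get_state();print(s["position"],s["ft_force"],s["grip_width"])
p=camera_params("side");im,dep=get_image("side");X=cloud(p,dep);z=X[...,2]
S=cv2.cvtColor(im,cv2.COLOR_RGB2HSV)[...,1]
m=big((z>.003)&(z<.02)&(S>80)&(X[...,0]>.4)&(X[...,0]<.75)&(abs(X[...,1]-.05)<.09))
q=X[m];print(m.sum(),"x",np.percentile(q[:,0],[1,99]),"y",np.percentile(q[:,1],[1,99]))
# right-hand edge and rear edge lines
yb=[(c,np.max(q[abs(q[:,1]-c)<.004][:,0])) for c in np.arange(-.01,.1,.01) if (abs(q[:,1]-c)<.004).any()];print("rear edge x(y)",np.round(yb,3).tolist())
xb=[(c,np.min(q[abs(q[:,0]-c)<.004][:,1])) for c in np.arange(.48,.68,.015) if (abs(q[:,0]-c)<.004).any()];print("right edge y(x)",np.round(xb,3).tolist())
cv2.imwrite(sys.argv[1],cv2.resize(im[170:300,210:400,::-1],None,fx=4,fy=4))
E
python3 chk.py pics/c2.png
```

```text
[0.44828406 0.04643038 0.02843787] [-3.23990344 -0.8584009   2.26246159] 0.6783664873254346
344 x [0.49095887 0.58788337] y [-0.01567375  0.03749835]
rear edge x(y) [[-0.01, 0.59], [0.0, 0.511], [0.01, 0.511], [0.02, 0.511], [0.03, 0.492], [0.04, 0.493]]
right edge y(x) [[0.495, -0.015], [0.51, -0.017], [0.525, -0.016], [0.54, -0.015], [0.555, -0.015], [0.57, -0.014], [0.585, -0.015]]
```

>>> {"api": "arm_command", "payload": {"motion": [[87, 0, 0, 0, 0], [87, 0, 0, 0, 0], [87, 0, 0, 0, 0], [87, 0, 0, 0, 0], [87, 0, 0, 0, 0]]}}

```text
time: 3.67
position: [0.4489, 0.0464, 0.0285]
tool_rot: [2.231, 2.212, -0.0]
ft_force: [-2.7, 0.4, 0.4]
grip_width: 0.988
grip_force: 1.4
```

>>> {"api": "arm_command", "payload": {"motion": [[87, 0, 6, 0, 0], [87, 0, 12, 0, 0], [87, 0, 18, 0, 0], [87, 0, 24, 0, 0], [87, 0, 30, 0, 0]]}}

```text
time: 4.08
position: [0.4797, 0.0461, 0.0285]
tool_rot: [2.231, 2.212, -0.0]
ft_force: [-2.2, 0.4, 0.3]
grip_width: 0.996
grip_force: 1.1
```

```bash
python3 chk.py pics/c3.png
```

```text
[0.4796527  0.04613527 0.02846627] [-2.15136567  0.43440989  0.27570099] 0.9962542584774436
337 x [0.53633637 0.63370184] y [-0.0150461   0.03730773]
rear edge x(y) [[-0.01, 0.635], [0.0, 0.555], [0.01, 0.556], [0.02, 0.556], [0.03, 0.538], [0.04, 0.538]]
right edge y(x) [[0.54, -0.017], [0.555, -0.015], [0.57, -0.015], [0.585, -0.014], [0.6, -0.014], [0.615, -0.014], [0.63, -0.014]]
```

View pics/c3.png

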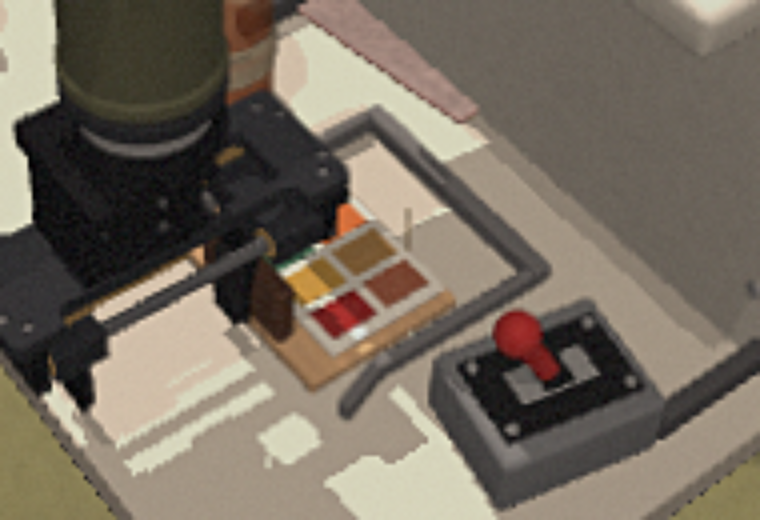

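The board is entering the guide, with its right edge along the rail near (430,320) in the crop. The finger is against the grip at (270,290).

>>> {"api": "arm_command", "payload": {"motion": [[87, 0, 6, 0, 0], [87, 0, 12, 0, 0], [87, 0, 18, 0, 0], [87, 0, 24, 0, 0], [87, 0, 30, 0, 0]]}}

```text
time: 4.55
position: [0.5096, 0.0459, 0.0285]
tool_rot: [2.231, 2.212, 0.0]
ft_force: [-1.5, -0.3, 1.3]
grip_width: 1.0
grip_force: 1.5
```

>>> {"api": "arm_command", "payload": {"motion": [[87, 0, 3, 0, 0], [87, 0, 5, 0, 0], [87, 0, 7, 0, 0], [87, 0, 7, 0, 0]]}}

```text
time: 4.88
position: [0.5164, 0.0458, 0.0286]
tool_rot: [2.23, 2.212, 0.001]
ft_force: [-1.0, 0.1, 0.5]
grip_width: 1.001
grip_force: 0.6
```

>>> {"api": "arm_command", "payload": {"motion": [[87, 0, 1, 0, 0], [87, 0, 2, 0, 0], [87, 0, 3, 0, 0], [87, 0, 3, 0, 0]]}}

```text
time: 5.22
position: [0.5191, 0.0459, 0.0286]
tool_rot: [2.231, 2.212, 0.001]
ft_force: [-1.7, 0.7, 1.5]
grip_width: 0.999
grip_force: 1.1
```

```bash
python3 chk.py pics/c4.png
```

```text
[0.51910982 0.04590876 0.02858148] [-1.73233287  0.69187967  1.5038822 ] 0.9990037880891239
328 x [0.57466164 0.67304921] y [-0.01559147  0.03733916]
rear edge x(y) [[-0.01, 0.674], [0.0, 0.595], [0.01, 0.593], [0.02, 0.595], [0.03, 0.578], [0.04, 0.578]]
right edge y(x) [[0.57, 0.033], [0.585, -0.015], [0.6, -0.016], [0.615, -0.015], [0.63, -0.015], [0.645, -0.015], [0.66, -0.014], [0.675, -0.014]]
```

>>> {"api": "arm_command", "payload": {"motion": [[87, 0, 1, 0, 0], [87, 0, 2, 0, 0], [87, 0, 2, 0, 0]]}}

```text
time: 5.52
position: [0.5212, 0.0459, 0.0286]
tool_rot: [2.23, 2.212, 0.0]
ft_force: [-1.8, -0.5, 0.5]
grip_width: 1.001
grip_force: 1.1
```

>>> {"api": "arm_command", "payload": {"motion": [[87, 0, 1, 0, 0], [87, 0, 2, 0, 0], [87, 0, 2, 0, 0]]}}

```text
time: 5.77
position: [0.5228, 0.046, 0.0286]
tool_rot: [-2.23, -2.212, 0.0]
ft_force: [-3.6, 0.5, 3.0]
grip_width: 1.001
grip_force: 2.2
```

>>> {"api": "arm_command", "payload": {"motion": [[87, 0, 1, 0, 0], [87, 0, 2, 0, 0], [87, 0, 2, 0, 0]]}}

```text
time: 6.02
position: [0.5231, 0.046, 0.0286]
tool_rot: [-2.228, -2.21, 0.004]
ft_force: [-10.7, 0.1, 9.8]
grip_width: 1.001
grip_force: 6.2
```

>>> {"api": "arm_command", "payload": {"motion": [[87, 0, -5, 0, 0], [87, 0, -20, 0, 0], [87, 0, -35, 0, 0], [40, 0, -50, 0, 0], [0, 0, -65, 0, 0]]}}

```text
time: 6.43
position: [0.4605, 0.0463, 0.0287]
tool_rot: [2.23, 2.21, 0.003]
ft_force: [-0.5, -1.0, 0.4]
grip_width: 0.923
grip_force: 0.0
```

>>> {"api": "arm_command", "payload": {"motion": [[0, -25, 0, 0, 2.2], [0, -50, 0, 0, 4.4], [0, -75, 0, 0, 6.6], [0, -100, 0, 2, 8.8], [0, -117, 0, 2, 10.8]]}}

```text
time: 6.85
position: [0.4597, -0.0732, 0.0268]
tool_rot: [2.431, 1.986, 0.002]
ft_force: [-0.1, 1.0, 0.4]
grip_width: 0.555
grip_force: 0.0
```

>>> {"api": "arm_command", "payload": {"motion": [[0, 0, 0, 0, 0], [0, 0, 0, 0, 0], [0, 0, 0, 0, 0], [0, 0, 0, 0, 0], [0, 0, 0, 0, 0]]}}

```text
time: 7.27
position: [0.4592, -0.0694, 0.0265]
tool_rot: [-2.426, -1.995, -0.001]
ft_force: [-0.3, 0.7, -0.3]
grip_width: 0.176
grip_force: 0.0
```

```bash
python3 chk.py pics/c5.png; python3 -c "
from bench import *;print(get_state()['tool_rot'])
from h import *
p=camera_params('side');im,dep=get_image('side');X=cloud(p,dep);q=X[150:330,180:420].reshape(-1,3);t=get_state()['position'];q=q-t
import numpy as np
r=get_state()['tool_rot'];R=cv2.Rodrigues(r)[0];l=q@R
for a in np.arange(-.14,-.03,.01):
    k=l[(l[:,2]>=a)&(l[:,2]<a+.01)&(abs(l[:,0])<.045)&(abs(l[:,1])<.105)]
    if len(k)>3:print(round(a,2),len(k),np.percentile(k[:,1],[1,99]),np.percentile(k[:,0],[1,99]))
"
```

```text
[ 0.45923405 -0.06936091  0.02652949] [-0.25024106  0.66018957 -0.33139558] 0.1755514414183358
101 x [0.64001649 0.67147354] y [0.00020762 0.02116821]
rear edge x(y) [[0.0, 0.671], [0.01, 0.671], [0.02, 0.672]]
right edge y(x) [[0.645, -0.0], [0.66, 0.001], [0.675, 0.01]]
[-2.42674760e+00 -1.99492268e+00 -5.07266812e-04]
-0.14 40 [-0.04963591 -0.04622988] [-0.02089895  0.02150138]
-0.13 83 [-0.04952722  0.0162837 ] [-0.02268391  0.02205267]
-0.12 146 [-0.04925645  0.01558513] [-0.02317556  0.01841861]
-0.11 617 [-0.09226869  0.09275645] [-0.03466102  0.03446334]
-0.1 1484 [-0.09417018  0.09395791] [-0.03660783  0.03586939]
-0.09 303 [-0.0919766   0.09278711] [-0.03761026  0.01962109]
-0.08 502 [-0.08305712  0.08257769] [-0.03755928  0.02713193]
-0.07 144 [-0.08597075  0.08679931] [-0.03794307  0.02683496]
-0.06 18 [-0.08520833  0.08409284] [-0.03640986 -0.00980643]
-0.05 5 [0.01065514 0.01232507] [-0.0101237  -0.00294418]
-0.04 14 [0.00698505 0.01198827] [-0.0037089   0.00452034]
-0.03 17 [0.00619984 0.0175171 ] [-0.01069553  0.00647468]
```

View pics/c5.png

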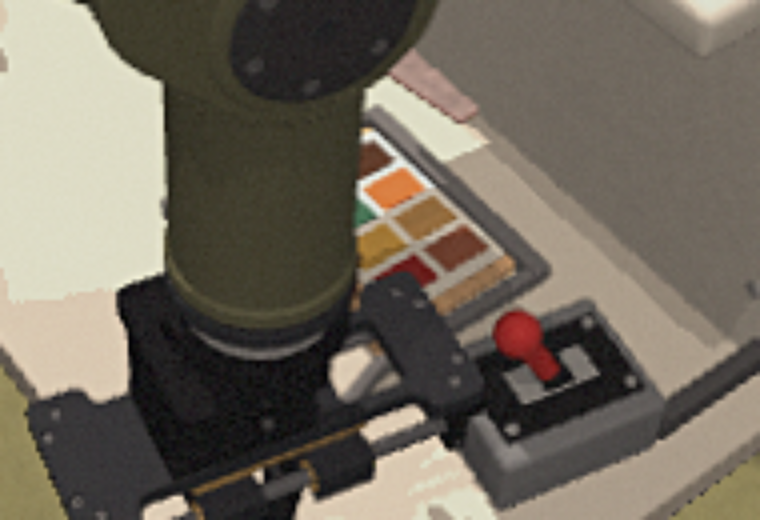

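The board is home: swatches up to the stop bar at about (430,240) in the crop. The gripper's end plate at (430,340) points at the red ball at (518,335).

>>> {"api": "arm_command", "payload": {"motion": [[0, 0, 6, 0, 0], [0, 0, 12, 0, 0], [0, 0, 17, 0, 0], [0, 0, 22, 0, 0], [0, 0, 22, 0, 0]]}}

```text
time: 7.78
position: [0.482, -0.0753, 0.0267]
tool_rot: [2.428, 1.992, 0.001]
ft_force: [-0.3, -0.1, 0.3]
grip_width: 0.003
grip_force: 0.0
```

>>> {"api": "arm_command", "payload": {"motion": [[0, 0, 4, 0, 0], [0, 0, 8, 0, 0], [0, 0, 12, 0, 0], [0, 0, 12, 0, 0]]}}

```text
time: 8.12
position: [0.4933, -0.0775, 0.0267]
tool_rot: [2.428, 1.992, 0.001]
ft_force: [0.0, -0.3, 0.8]
grip_width: 0.006
grip_force: 0.0
```

>>> {"api": "arm_command", "payload": {"motion": [[0, 0, 5, 0, 0], [0, 0, 10, 0, 0], [0, 0, 14, 0, 0], [0, 0, 14, 0, 0]]}}

```text
time: 8.45
position: [0.507, -0.0801, 0.0283]
tool_rot: [-2.429, -1.992, -0.003]
ft_force: [-10.2, 2.2, 14.3]
grip_width: 0.006
grip_force: 0.0
```

>>> {"api": "arm_command", "payload": {"motion": [[0, 0, 4, 0, 0], [0, 0, 8, 0, 0], [0, 0, 12, 0, 0], [0, 0, 12, 0, 0]]}}

```text
time: 8.78
position: [0.5198, -0.0826, 0.0277]
tool_rot: [2.427, 1.991, 0.004]
ft_force: [1.3, 0.3, 0.8]
grip_width: 0.006
grip_force: 0.0
```

```bash
python3 chk.py pics/c6.png
```

```text
[ 0.51979304 -0.08259869  0.0276713 ] [1.32168781 0.25606862 0.82866357] 0.006295873832022551
79 x [0.57873403 0.60452829] y [0.07723124 0.11832745]
rear edge x(y) [[0.08, 0.581], [0.09, 0.585]]
right edge y(x) [[0.585, 0.086], [0.6, 0.109]]
```

View pics/c6.png

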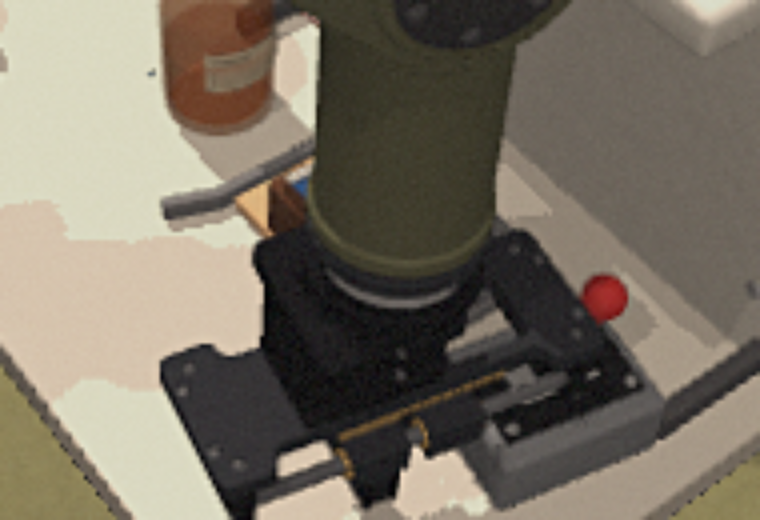

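The ball has gone over to (605,298) and the push force has dropped. I'll retract and check it.

>>> {"api": "arm_command", "payload": {"motion": [[0, 0, -15, 0, 0], [0, 0, -35, 0, 0], [0, 0, -55, 0, 0], [0, 0, -65, 0, 0], [0, 0, -65, 0, 0]]}}

```text
time: 9.25
position: [0.4515, -0.0689, 0.0258]
tool_rot: [-2.426, -1.991, 0.002]
ft_force: [0.0, 0.5, -1.5]
grip_width: 0.007
grip_force: 0.0
```

>>> {"api": "arm_command", "payload": {"motion": [[0, 0, 0, -35, 0], [0, 0, 0, -70, 0], [0, 0, 0, -105, 0], [0, 0, 0, -140, 0], [0, 0, 0, -170, 0]]}}

```text
time: 9.67
position: [0.4555, -0.0699, 0.1995]
tool_rot: [2.428, 1.991, 0.004]
ft_force: [1.0, 0.3, -0.3]
grip_width: 0.004
grip_force: 0.0
```

>>> {"api": "arm_command", "payload": {"motion": [[0, -35, 0, 0, 0], [0, -70, 0, 0, 0], [0, -105, 0, 0, 0], [0, -105, 0, 0, 0], [0, -105, 0, 0, 0]]}}

```text
time: 10.08
position: [0.4339, -0.1748, 0.1972]
tool_rot: [2.433, 1.986, 0.002]
ft_force: [0.6, 0.8, 0.5]
grip_width: 0.002
grip_force: 0.0
```

```bash
python3 - <<'E'
from bench import *
from h import *
ims=[]
for n in("side","top"):
    p=camera_params(n);im,dep=get_image(n);X=cloud(p,dep);z=X[...,2]
    H,S,V=cv2.split(cv2.cvtColor(im,cv2.COLOR_RGB2HSV))
    near=(X[...,0]>.5)&(X[...,0]<.72)&(X[...,1]<-.03)&(X[...,1]>-.2)
    m=near&(S>150)&((H<8)|(H>172))&(z>.07)
    print(n,"ball",m.sum(),np.median(X[m],0) if m.any() else None)
    m=(z>.003)&(z<.02)&(S>60)&(X[...,0]>.55)&(X[...,0]<.7)&(abs(X[...,1]-.046)<.07)
    if m.any():
        r=cv2.minAreaRect(X[big(m)][:,:2].astype(np.float32)*1000);print("board",r)
    ims.append(im[150:310,180:420] if n=="side" else im[120:300,170:440])
cv2.imwrite("pics/end.png",cv2.hconcat([cv2.resize(i,(400,280)) for i in ims])[...,::-1])
s=get_state();print(s["position"],s["ft_force"])
E
```

```text
side ball 0 None
top ball 63 [ 0.63753128 -0.10422501  0.10032822]
board ((638.1017456054688, 34.73802947998047), (81.59307861328125, 74.96768951416016), 0.2449185699224472)
[ 0.43429747 -0.171979    0.19671298] [ 0.2568775  -0.01793159 -0.43942165]
```

View pics/end.png

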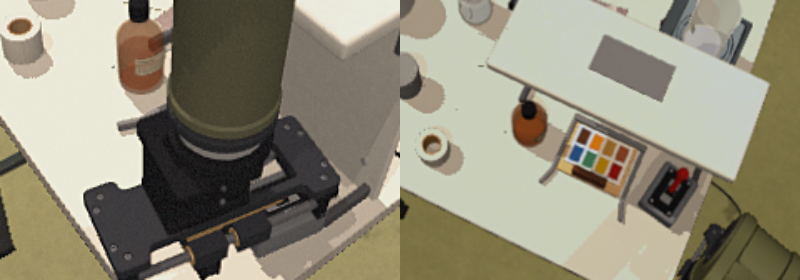

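The picture shows the board in the guide against the stop (right half, 597,160) and the lever leaning back (682,178). The bottle, tape roll and tub haven't moved. The ball measures about 47 mm further back than at the start. The board's rear edge is at x = 0.679, and the stop is at 0.678.

```bash
python3 -c "from bench import *;print(close_job())"
```

```text
the job is handed in; nothing more can be done
None
```

The job is handed in: camera measurements put the board home against the stop and the toggle snapped over to on, the bottle, tape roll and tub look unmoved, and the arm is clear of everything; the judge returned no verdict.

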